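# Roll the true rolling pin up to its stops

## Robot

A 7-joint arm with a two-finger parallel gripper is mounted at the origin on a cart in front of the work surface, level with it; the furniture and walls round the work are solid. World frame = base frame: x ahead of the robot, y to its left, z up, the work surface at z = 0. Lengths are in mm, angles in rad, forces in N, time in s.
With the tool pointing down it reaches from about 425 to 875 mm from the base axis. Payload 4.7 kg.
Tool frame: the origin (TCP) lies on the centre line of the jaws, within the pads' length; the fingertips stand 11 mm ahead of it and the grasp point (between the pads) lies 8 mm behind it; z points along the fingers, y is the line along which they close (so a half turn about z gives the same grasp; the last joint's range is limited). The gripper opens to 85 mm and grips with 20 to 120 N. Pads are 22 mm wide; open, the fingers measure 114 mm over their backs; the gripper's body (76 mm by 85 mm) begins 54 mm behind the grasp point. The pads swing forward as they close: fully open they stand 13 mm farther back than shut.
Start: joints at [-1.305, 0.321, -0.07, 1.45, 0.023, 1.371, -0.057], TCP at [161.972, 629.515, 242.349] pointing down, gripper open.
Joint ranges: [-2.86, 2.86], [-0.3, 2.09], [-1.38, 1.24], [0.06, 2.45], [-1.56, 4.7], [0.09, 2.05], [-2.69, 2.69]. Speed limits (rad/s): [2.57, 2.57, 3.14, 3.14, 3.14, 3.14, 3.14].

## Interface

Orientations are given as a rotation vector (axis times angle).
In Python, from station import sensors, viewer, sign_off gives the robot as it stands. The module is installed in compiled form; this text tells all that it offers.
- The arm moves only by the tool jog_arm, never from a script. Its argument "deltas" is one flat list of numbers, 6 for each row, row after row: the shift along the tool's x, y, z in units of 0.02 m (1.0 is 0.02 m), then the turn, a rotation vector about the tool's x, y, z in units of 8 degrees (1.0 is 8 degrees). A call has 1 to 12 rows; each row shifts and turns the commanded pose from where the row before left it, along the tool's axes as they then stand; what a row does not reach is not made up. A row lasts 1/8 s, in which the tool goes at most 62.5 mm and 10.7 degrees, less where a joint would pass 70% of its speed; a pose out of reach is approached as far as the arm can. A call with a number of a shift or a turn outside -1 to 1 is refused whole. A call with a gripper value outside its range is refused whole. "claw" is the opening, from 0 (shut) to 1 (fully open), set as the call begins (left out, the last holds). The fingers move at their own pace and stop on an object; "force" is the grip in N (left out, the last holds). Time passes only in rows, so rows that do not move let the fingers close. It gives the time, the measured TCP pose, the force, the opening and the grip force at its end, in the units of the state.
- sensors.get_state(): the state, without advancing time (a new reading comes with each control period).
- viewer.capture(name): name is "side" or "top" or "wrist"; returns a dict with "frame" (384x512x3 uint8, red, green, blue), "intrinsics" (3x3 intrinsics, pixels), "cam_to_world" (4x4, takes a point from camera to world coordinates). Camera axes: x right, y down, z forward; pixel columns grow to the right and rows downward; lengths in mm; the calibration is good to about 2 mm. A picture is of the moment at which its call begins. There is no depth.
- sign_off(): hands the job in; it is judged then, once.
Trained networks look in a picture, given as the dict that the camera call returned (one of the last four; its "shot" number tells which), for a name from the list of things; names that differ only in an ending like _2 or _b are one class to them, and where a whole thing is asked for, a point or a joint stands for the part that bears it (a point fixed in the world has none). Each returns a list of dicts, best first, with "p" (0 to 1); they miss things now and then, are a little off and sometimes report something else, mostly with a low value. They report only what shows in the picture. A call takes as long as a camera call.
- viewer.recognise(picture, label): "box" ([left, top, right, bottom] in pixels, round what is visible of it).
- viewer.silhouettes(picture, label): "pixels" (384x512 bool, what is visible of it) and "box" ([left, top, right, bottom] in pixels, round what is visible of it).
- viewer.place_of(picture, label): "xy" ([column, row] in pixels: a listed point, or the origin of a listed thing).
The state is a dict: "time": time; "joint_pos": joint angles; "dq": joint speeds; "effort": joint torques, N m; "tool_pos": TCP position; "eef_rot": TCP orientation; "contact_force": force on the tool from outside, world axes, zero at the start; "torque": the same for the moment, N m; "gripper_width": opening from 0.0 (shut) to 1.0 (fully open); "gripper_force": force on a finger pad.
Only numpy, scipy, OpenCV 4.12 (cv2) and the standard library are available. Lean on these libraries where they do the work, as an engineer would, in place of code of your own. Each camera call takes 0.05 s, during which the arm holds its last target. There are 200 camera calls.

## Task

Two wooden rolling pins lie on the chopping block: one has a straight cylindrical barrel, the other tapers and would wobble. Clear the middle of the block by rolling the straight pin, without lifting it, along the block and away from the other pin, until it lies square against the pair of small wooden stops at that end. Reject the tapered pin: leave it lying where it is.

Things in the scene. Friction and masses are not known exactly. Their poses are not given: they have to be found in the camera images.
- block: Fixed beech block, 300 (x) x 440 (y) x 40 mm; origin at the centre of its underside, z up. A pair of fixed dark stops stands at each y end: each 24 (x) x 20 (y) x 30 mm high, centred at x = -85 and +25, y = +205 or -205 (inner faces at 195), 86 mm free between the two. The pins lie along x, middles near x = -35, one near y = +70, one near y = -70. Jar and garlic at the back (x > 85) play no part.
- straight_pin: Straight pin: pale wood, loose, about 0.35 kg, 210 mm long along its x, origin at its centre; y and z turn as it rolls. Barrel a cylinder 48 mm in diameter, 150 mm long, a thinner 30 mm handle at each end. Axis 24 mm above the block's top, at block y = +171 or -171 when against the stops. Rolls easily when pushed from the side at its middle, or guided by open fingers astride it.
- tapered_pin: Tapered pin, to be left alone: same pale wood, loose, about 0.3 kg, 210 mm long along its x, no handles; 48 mm in diameter over the middle 50 mm, narrowing to 22 mm at both ends. Origin at its centre, 24 mm above the block's top.

How it is judged (in metres and radians):
On the way:
1. the straight pin, lying on the block, has rolled about half a turn (over 2.2 rad) (angle between straight_pin's own z axis and vertical above 2.2 rad and z of straight_pin in the frame of block between 0.05 and 0.074 m), for 0.03 s.
At the end, for the whole second after the job is handed in: The straight pin is at rest on the block, its axis within 14 mm of touching a pair of stops (171 mm from the block's middle), square within 10 degrees and within 35 mm of the stops' middle line; the tapered pin still lies on the block within 20 mm of where it was (z of straight_pin in the frame of block between 0.056 and 0.072 m and x of straight_pin in the frame of block between -0.065 and 0.005 m and (y of straight_pin in the frame of block between 0.157 and 0.185 m or y of straight_pin in the frame of block between -0.185 and -0.157 m) and angle between the x axis of straight_pin and the x axis of block, either way round below 0.175 rad and linear speed of straight_pin below 0.02 m/s and distance of tapered_pin from where it was at the start of the episode below 0.02 m and z of tapered_pin in the frame of block between 0.05 and 0.078 m).
It fails at once if the straight pin is lifted more than 14 mm off the block (z of straight_pin in the frame of block above 0.078 m).
It fails at once if the tapered pin is moved by more than 20 mm (distance of tapered_pin from where it was at the start of the episode above 0.02 m).
It also fails if it takes over 40 s, if anything falls off the work surface, if the arm or the gripper's body presses on something with over 40 N, if the wrist force passes 120 N, or if a joint passes its speed limit or range.

## Working session

There is one attempt and no reset: what is moved stays moved. The work goes in short steps, Python scripts to look and compute and a tool call to move; the robot and the scene stay as the last step left them, time stands still between calls to the robot, and variables do not carry over. Pictures are saved under pics/ and viewed, at most 10 in all, crops included, and the job is handed in when it is done.

Besides the shell and the picture viewer there is one more tool, called after "Request:" in YAML: its name, and indented under it one key for each argument. jog_arm: Moves the arm, as the interface text tells. Its arguments: {"type":"object","properties":{"deltas":{"type":"array","items":{"type":"number","minimum":-1,"maximum":1}},"claw":{"type":"number"},"force":{"type":"number"}},"required":["deltas"]}

```bash
mkdir -p pics; cat > h.py <<'E'
import numpy as np, cv2
from station import sensors, viewer
def toplane(c,uv,z):
    K=np.array(c["intrinsics"]);T=np.array(c["cam_to_world"])
    d=T[:3,:3]@np.linalg.solve(K,[uv[0],uv[1],1]);o=T[:3,3]
    return o+d*(z-o[2])/d[2]
def save(c,n): cv2.imwrite(f"pics/{n}.png",c["frame"][:,:,::-1])
def axis(m):
    p=np.argwhere(m)[:,::-1].astype(np.float32); mu,ev=cv2.PCACompute(p,None)[:2]
    t=(p-mu)@ev[0]; return mu[0],ev[0],t.min(),t.max()
E
python3 - <<'E'
from h import *
s=sensors.get_state();print(s["tool_pos"],s["eef_rot"],s["time"],s["gripper_width"])
for v in("top","side"):
    c=viewer.capture(v);save(c,v+"0")
    for l in("straight_pin","tapered_pin","block"):
        for r in viewer.silhouettes(c,l)[:2]:
            mu,e,a,b=axis(r["pixels"]); z=40 if l=="block" else 64
            print(v,l,r["p"],r["box"],[toplane(c,q,z).round() for q in (mu+a*e,mu,mu+b*e)])
        for r in viewer.place_of(c,l)[:2]: print("  o",r,toplane(c,r["xy"],64 if l!="block" else 0).round())
a=cv2.imread("pics/top0.png");b=cv2.imread("pics/side0.png")
cv2.imwrite("pics/both.png",cv2.resize(np.hstack([a,b]),(800,300)))
E
```

```text
[161.8252478  628.98571458 241.22819364] [-3.94388488e-01 -3.11658376e+00  3.04001284e-03] 0.0 1.0008049891320197
top straight_pin 0.72 [271.5, 164.5, 301.1, 261.3] [array([ 638., -268.,   64.]), array([ 533., -250.,   64.]), array([ 430., -233.,   64.])]
  o {'xy': [282.3, 209.7], 'p': 0.77} [ 534. -248.   64.]
top tapered_pin 0.98 [204.8, 161.5, 229.5, 253.9] [array([ 654., -113.,   64.]), array([ 548., -101.,   64.]), array([445., -88.,  64.])]
  o {'xy': [214.1, 205.6], 'p': 0.55} [547. -94.  64.]
top block 0.87 [152.1, 119.4, 352.2, 266.7] [array([604.,  38.,  40.]), array([ 575., -185.,   40.]), array([ 545., -406.,   40.])]
  o {'xy': [250.7, 192.2], 'p': 0.69} [ 583. -178.    0.]
  o {'xy': [217.1, 204.7], 'p': 0.32} [554. -95.   0.]
side straight_pin 0.58 [191.1, 197.6, 323.5, 229.0] [array([ 433., -226.,   64.]), array([ 536., -243.,   64.]), array([ 642., -260.,   64.])]
  o {'xy': [254.0, 211.6], 'p': 0.94} [ 534. -238.   64.]
side tapered_pin 0.58 [192.9, 166.2, 300.4, 188.3] [array([448., -78.,  64.]), array([550., -91.,  64.]), array([ 658., -104.,   64.])]
  o {'xy': [248.2, 176.8], 'p': 0.57} [558. -96.  64.]
side block 0.58 [183.1, 150.5, 404.9, 309.6] [array([ 410., -265.,   40.]), array([ 556., -320.,   40.]), array([ 722., -383.,   40.])]
  o {'xy': [270.8, 225.7], 'p': 0.77} [ 582. -175.    0.]
```

View pics/both.png

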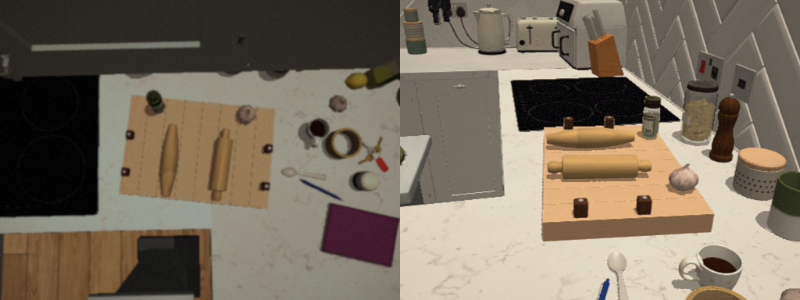

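The top view shows the tapered pin on the left near pixel (214,206) and the straight, handled pin on the right near (282,210). The stops at the straight pin's end are near (343,191) and (338,238). The straight pin is at about (534,-248) and has to roll about 100 mm toward world -y. I'll set out along a curved path that stays within reach.

Request:
jog_arm:
  deltas: [-1, -1, 0, 0, 0, -0.86, -1, -1, 0, 0, 0, 0, -1, -1, 0, 0, 0, 0, -1, -1, 0, 0, 0, 0, -1, -1, 0, 0, 0, 0, -1, -1, 0, 0, 0, 0, -1, -1, 0, 0, 0, 0, -1, -1, 0, 0, 0, 0, -1, -1, 0, 0, 0, 0, -1, -1, 0, 0, 0, 0, -1, -1, 0, 0, 0, 0, -1, -1, 0, 0, 0, 0]

```text
time: 2.2
tool_pos: [366.1, 357.4, 242.6]
eef_rot: [0.207, 3.134, 0.001]
contact_force: [-0.9, -0.0, 0.6]
gripper_width: 0.998
gripper_force: 0.0
```

```bash
python3 - <<'E'
from h import *
s=sensors.get_state();print(s["tool_pos"],s["eef_rot"],s["time"],np.round(s["joint_pos"],2))
c=viewer.capture("top")
g=c["frame"].max(axis=2); m=(g<70).astype(np.uint8)
n,l,st,ce=cv2.connectedComponentsWithStats(m)
for i in range(1,n):
    if 20<st[i,4]<400 and 140<ce[i,0]<360 and 110<ce[i,1]<275: print(st[i],ce[i].round(1),toplane(c,ce[i],60).round())
E
```

```text
[366.11952086 357.43398968 242.5892654 ] [2.06663651e-01 3.13438942e+00 8.80302082e-04] 2.2 [-0.95  0.02  0.13  1.79 -0.    1.32  0.62]
[162 167  10  11  76] [166.6 172.6] [626.  14.  60.]
[337 185  11  11  80] [341.5 190.6] [ 575. -385.   60.]
[156 215  10  10  75] [160.7 219.7] [518.  28.  60.]
[333 233  12  11  73] [337.8 238. ] [ 467. -372.   60.]
```

Request:
jog_arm:
  deltas: [-1, -1, 0, 0, 0, 0, -1, -1, 0, 0, 0, 0, -1, -1, 0, 0, 0, 0, -1, -1, 0, 0, 0, 0, -0.5, -1, 0, 0, 0, 0, -0.5, -1, 0, 0, 0, 0, -0.5, -1, 0, 0, 0, 0, -0.5, -1, 0, 0, 0, 0, -0.5, -1, 0, 0, 0, 0, -0.5, -1, 0, 0, 0, 0, -0.5, -1, 0, 0, 0, 0, -0.5, -1, 0, 0, 0, 0]

```text
time: 3.75
tool_pos: [492.9, 98.8, 242.5]
eef_rot: [0.207, 3.134, 0.001]
contact_force: [1.2, -0.2, 0.1]
gripper_width: 0.997
gripper_force: 0.0
```

Request:
jog_arm:
  deltas: [-0.4, -1, 0, 0, 0, 0, -0.4, -1, 0, 0, 0, 0, -0.4, -1, 0, 0, 0, 0, -0.4, -1, 0, 0, 0, 0, -0.4, -1, 0, 0, 0, 0, -0.4, -1, 0, 0, 0, 0, -0.4, -1, 0, 0, 0, 0, -0.4, -1, 0, 0, 0, 0, -0.4, -1, 0, 0, 0, 0, -0.4, -1, 0, 0, 0, 0, 0, -1, 0, 0, 0, 0, 0, -1, 0, 0, 0, 0]

```text
time: 5.25
tool_pos: [540.6, -149.5, 242.4]
eef_rot: [0.206, 3.135, 0.0]
contact_force: [0.3, -0.0, 0.1]
gripper_width: 1.002
gripper_force: 0.0
```

Request:
jog_arm:
  deltas: [0, -1, 0, 0, 0, 0, 0, -1, 0, 0, 0, 0, 0, -0.8, 0, 0, 0, 0, 0, -0.5, 0, 0, 0, 0, 0, 0, 0, 0, 0, 0, 0, 0, 0, 0, 0, 0]

```text
time: 6.0
tool_pos: [532.1, -213.7, 242.2]
eef_rot: [-0.205, -3.135, -0.001]
contact_force: [-0.1, -0.5, -0.7]
gripper_width: 0.998
gripper_force: 0.0
```

```bash
python3 - <<'E'
from h import *
s=sensors.get_state();print(s["tool_pos"],s["eef_rot"],s["time"],np.round(s["joint_pos"],2))
c=viewer.capture("wrist");save(c,"w1")
for l in("straight_pin","tapered_pin"):
    for r in viewer.silhouettes(c,l)[:2]:
        mu,e,a,b=axis(r["pixels"])
        print(l,r["p"],r["box"],[toplane(c,q,64).round() for q in (mu+a*e,mu,mu+b*e)])
    for r in viewer.place_of(c,l)[:2]: print("  o",r,toplane(c,r["xy"],64).round())
E
```

```text
[ 532.06182341 -213.70117903  242.20881539] [-2.05053292e-01 -3.13481956e+00 -1.01055755e-03] 6.0 [-0.28  0.18  0.7   1.67 -0.12  1.34  1.88]
straight_pin 0.68 [202.6, 82.9, 249.4, 265.4] [array([ 430., -232.,   64.]), array([ 524., -247.,   64.]), array([ 641., -267.,   64.])]
  o {'xy': [223.0, 180.6], 'p': 0.86} [ 530. -250.   64.]
tapered_pin 0.58 [332.8, 82.4, 380.8, 254.8] [array([444., -87.,  64.]), array([535., -97.,  64.]), array([ 646., -109.,   64.])]
  o {'xy': [355.3, 181.9], 'p': 0.81} [551. -99.  64.]
```

View pics/w1.png

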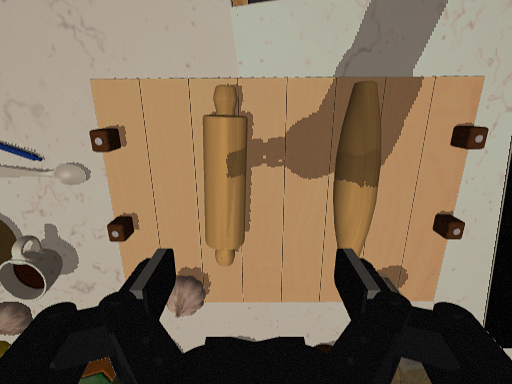

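The wrist view shows the straight handled pin at pixel (225,175) and the tapered one at (355,170). The straight pin's centre is about (535,-249), which agrees with the top view. I'll go down astride it.

Request:
jog_arm:
  deltas: [-0.3, -1, 0, 0, 0, 0, 0, -0.75, 0.5, 0, 0, 0, 0, 0, 1, 0, 0, 0, 0, 0, 1, 0, 0, 0, 0, 0, 1, 0, 0, 0, 0, 0, 1, 0, 0, 0, 0, 0, 1, 0, 0, 0, 0, 0, 0.5, 0, 0, 0, 0, 0, 0, 0, 0, 0]

```text
time: 7.38
tool_pos: [532.7, -250.0, 121.5]
eef_rot: [-0.207, -3.133, -0.0]
contact_force: [-0.3, 0.4, 0.4]
gripper_width: 1.002
gripper_force: 0.0
```

```bash
python3 - <<'E'
from h import *
print(sensors.get_state()["tool_pos"])
c=viewer.capture("wrist");save(c,"w2")
for r in viewer.silhouettes(c,"straight_pin")[:1]:
    mu,e,a,b=axis(r["pixels"]); print(r["p"],r["box"],[toplane(c,q,64).round() for q in (mu+a*e,mu,mu+b*e)])
E
```

```text
[ 532.74941185 -249.97213301  121.48809134]
0.58 [223.1, 58.4, 296.9, 342.1] [array([ 428., -231.,   64.]), array([ 519., -247.,   64.]), array([ 644., -267.,   64.])]
```

View pics/w2.png

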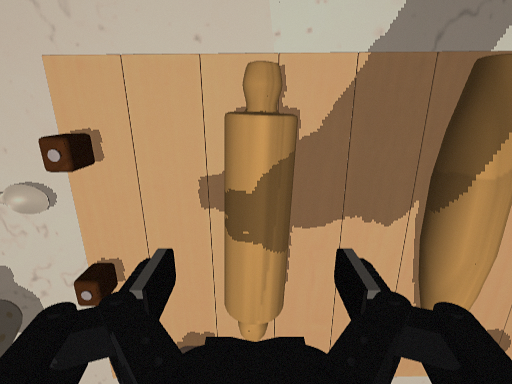

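The fingers sit evenly either side of the barrel, with the pin at pixel (260,215) and the stops at left (66,152) and (96,283). I'll go down and narrow the fingers.

Request:
jog_arm:
  deltas: [0, 0, 0.8, 0, 0, 0, 0, 0, 0.8, 0, 0, 0, 0, 0, 0.8, 0, 0, 0, 0, 0, 0.6, 0, 0, 0, 0, 0, 0, 0, 0, 0]

```text
time: 8.1
tool_pos: [532.3, -249.8, 60.9]
eef_rot: [-0.207, -3.132, -0.001]
contact_force: [-0.1, -0.0, 1.6]
gripper_width: 1.0
gripper_force: 0.0
```

Request:
jog_arm:
  deltas: [0, 0, 0, 0, 0, 0, 0, 0, 0, 0, 0, 0, 0, 0, 0, 0, 0, 0]
  claw: 0.75
  force: 20

```text
time: 8.48
tool_pos: [533.5, -250.2, 62.8]
eef_rot: [0.207, 3.134, -0.0]
contact_force: [-0.5, 0.4, 0.3]
gripper_width: 0.748
gripper_force: 0.0
```

Request:
jog_arm:
  deltas: [0, -0.3, 0, 0, 0, 0, 0, -0.4, 0, 0, 0, 0, 0, -0.4, 0, 0, 0, 0, 0, -0.4, 0, 0, 0, 0, 0, -0.4, 0, 0, 0, 0, 0, -0.4, 0, 0, 0, 0]

```text
time: 9.22
tool_pos: [527.0, -296.3, 62.3]
eef_rot: [-0.207, -3.135, -0.0]
contact_force: [0.1, 0.6, -0.2]
gripper_width: 0.749
gripper_force: 0.2
```

Request:
jog_arm:
  deltas: [0, -0.4, 0, 0, 0, 0, 0, -0.4, 0, 0, 0, 0, 0, -0.4, 0, 0, 0, 0, 0, -0.4, 0, 0, 0, 0, 0, -0.4, 0, 0, 0, 0, 0, -0.3, 0, 0, 0, 0, 0, -0.2, 0, 0, 0, 0, 0, -0.2, 0, 0, 0, 0, 0, 0, 0, 0, 0, 0]

```text
time: 10.35
tool_pos: [519.9, -349.5, 62.3]
eef_rot: [-0.207, -3.135, 0.0]
contact_force: [-0.4, 0.4, 0.2]
gripper_width: 0.749
gripper_force: 0.0
```

```bash
python3 - <<'E'
from h import *
s=sensors.get_state();print(s["tool_pos"],s["contact_force"])
for v in("top","side","wrist"):
    c=viewer.capture(v);save(c,v+"3")
    for l in("straight_pin","tapered_pin"):
        for r in viewer.silhouettes(c,l)[:1]:
            mu,e,a,b=axis(r["pixels"]); print(v,l,r["p"],[toplane(c,q,64).round() for q in (mu+a*e,mu,mu+b*e)])
a=cv2.imread("pics/wrist3.png");b=cv2.imread("pics/side3.png")
cv2.imwrite("pics/both3.png",cv2.resize(np.hstack([a,b]),(800,300)))
E
```

```text
[ 519.87589951 -349.54696196   62.30765034] [-0.40934701  0.44893142  0.15412977]
top straight_pin 0.59 [array([ 620., -369.,   64.]), array([ 575., -351.,   64.]), array([ 491., -318.,   64.])]
top tapered_pin 0.56 [array([ 655., -112.,   64.]), array([ 548., -101.,   64.]), array([445., -89.,  64.])]
side straight_pin 0.58 [array([ 415., -319.,   64.]), array([ 516., -336.,   64.]), array([ 626., -354.,   64.])]
side tapered_pin 0.63 [array([448., -76.,  64.]), array([523., -92.,  64.]), array([ 654., -121.,   64.])]
wrist straight_pin 0.77 [array([ 412., -326.,   64.]), array([ 483., -339.,   64.]), array([ 574., -354.,   64.])]
```

View pics/both3.png

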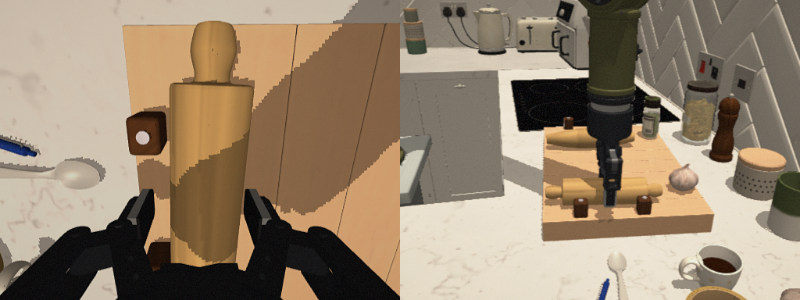

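The pin is almost at the stops in the wrist view (stop at (147,133), barrel edge at 170). I'll push gently until it makes contact.

Request:
jog_arm:
  deltas: [0, -0.15, 0, 0, 0, 0, 0, -0.15, 0, 0, 0, 0, 0, -0.15, 0, 0, 0, 0, 0, 0, 0, 0, 0, 0]

```text
time: 11.3
tool_pos: [518.7, -355.3, 62.0]
eef_rot: [-0.205, -3.133, -0.008]
contact_force: [-1.2, 7.8, 4.1]
gripper_width: 0.751
gripper_force: 3.1
```

Request:
jog_arm:
  deltas: [0, -0.15, 0, 0, 0, 0, 0, 0, 0, 0, 0, 0]

```text
time: 11.55
tool_pos: [518.6, -355.8, 61.8]
eef_rot: [-0.202, -3.132, -0.015]
contact_force: [-2.5, 11.6, 5.7]
gripper_width: 0.752
gripper_force: 5.3
```

The pin is firm against the stops. I'll centre the fingers off it, open them and rise.

Request:
jog_arm:
  deltas: [0, 0.2, 0, 0, 0, 0, 0, 0.2, 0, 0, 0, 0, 0, 0.15, 0, 0, 0, 0, 0, 0, 0, 0, 0, 0]

```text
time: 12.05
tool_pos: [519.9, -350.4, 62.4]
eef_rot: [0.207, 3.134, -0.001]
contact_force: [0.2, -0.8, -0.2]
gripper_width: 0.751
gripper_force: 0.0
```

Request:
jog_arm:
  deltas: [0, 0, -0.4, 0, 0, 0, 0, 0, -0.5, 0, 0, 0, 0, 0, -0.8, 0, 0, 0, 0, 0, -1, 0, 0, 0, 0, 0, -1, 0, 0, 0, 0, 0, -1, 0, 0, 0, 0, 0, -1, 0, 0, 0, 0, 0, -1, 0, 0, 0, 0, 0, -1, 0, 0, 0, 0, 0, 0, 0, 0, 0]

```text
time: 13.3
tool_pos: [520.7, -351.0, 218.4]
eef_rot: [0.206, 3.132, -0.002]
contact_force: [-0.1, -0.1, -0.0]
gripper_width: 0.75
gripper_force: 0.0
```

```bash
python3 - <<'E'
from h import *
s=sensors.get_state();print(s["tool_pos"],s["time"])
for v in("side","wrist"):
    c=viewer.capture(v);save(c,v+"4")
    for l in("straight_pin","tapered_pin"):
        for r in viewer.silhouettes(c,l)[:1]:
            mu,e,a,b=axis(r["pixels"]); P=[toplane(c,q,64) for q in (mu+a*e,mu+b*e)]
            t=np.radians(-7.2);o=np.array([546.5,-179])
            print(v,l,r["p"],[(np.array([[np.cos(t),np.sin(t)],[-np.sin(t),np.cos(t)]])@(p[:2]-o)-[30,0]).round() for p in P])
a=cv2.imread("pics/wrist4.png");b=cv2.imread("pics/side4.png")
cv2.imwrite("pics/both4.png",cv2.resize(np.hstack([a,b]),(800,300)))
E
```

```text
[ 520.68814367 -350.95116108  218.39584549] 13.3
side straight_pin 0.72 [array([-143., -163.]), array([  72., -161.])]
side tapered_pin 0.73 [array([-141.,   86.]), array([72., 90.])]
wrist straight_pin 0.58 [array([ -14., -226.]), array([-63., 103.])]
wrist tapered_pin 0.66 [array([-142.,   63.]), array([74., 86.])]
```

View pics/both4.png

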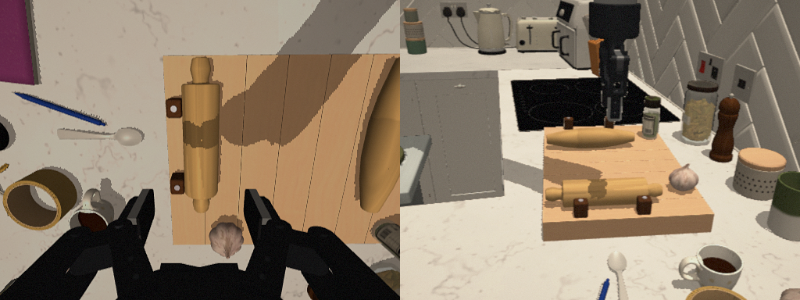

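The straight pin lies square against both stops (wrist view: barrel edge at x=183, stops at (174,107) and (178,183)). The tapered pin has not moved.

```bash
python3 -c "
from station import sign_off
print(sign_off())"
```

```text
the job is handed in; nothing more can be done
None
```

The straight pin was rolled along the block without lifting and lies square against both stops at its end; the tapered pin was left where it lay, and I handed the job in at about 13.5 s of the 40 s allowed (no verdict was returned).

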